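# Free-turn check of a polishing platen

### The arm

A 6-joint arm with a two-finger parallel gripper is mounted at the origin on the work surface. World frame = base frame: x ahead of the robot, y to its left, z up, the work surface at z = 0. Lengths are in m, angles in degrees, forces in N, time in s.
With the tool pointing down it reaches from about 0.3 to 0.75 m from the base axis. Payload 8.5 kg.
Tool frame: the origin (TCP) lies midway between the tips of the shut fingers; the grasp point (between the pads) lies 19 mm behind it; z points along the fingers, y is the direction in which the jaws open and shut (so a half turn about z gives the same grasp; the last joint's range is limited). The gripper opens to 85 mm and grips with 20 to 120 N. Pads are 22 mm wide; open, the fingers measure 114 mm over their backs; the gripper's body (76 mm by 85 mm) begins 54 mm behind the grasp point. The pads swing forward as they close: fully open they stand 13 mm farther back than shut.
Start: joints at [51.606, 21.807, 74.336, -0, 83.858, -12.336], TCP at [0.242, 0.494, 0.231] pointing down, gripper open.
Joint ranges: [-178.18, 178.18], [-50.72, 133.34], [12.68, 142.11], [-81.47, 261.47], [9.98, 163.14], [-165.26, 165.26]. Speed limits (degrees/s): [136.94, 136.94, 180, 180, 180, 180].

### API

Orientations are given as a 3x3 rotation matrix whose columns are the frame's x, y, z axes.
In Python, from rig import env gives the robot as it stands.
- The arm moves only by the shell command python3 -m inch 'ROWS' [FORCE]. ROWS is text: rows parted by semicolons, each of 5 numbers parted by spaces: the finger opening in mm, from 0 to 85.4, then the shift along the tool's x, y, z in mm, then the turn about the tool's z in degrees. In form: jaw dx dy dz turn; .... A call has 1 to 10 rows; each row is the pose to reach, as a shift and turn from the pose commanded when the call began, along the tool's axes at that moment; what a row does not reach only later rows make up. A row lasts 1/8 s, in which the tool goes at most 62.5 mm and 10.7 degrees, less where a joint would pass 70% of its speed; a pose out of reach is approached as far as the arm can. A call with a gripper value outside its range is refused whole. The fingers move at their own pace and stop on an object; FORCE is the grip in N (left out, the last holds). Time passes only in rows, so rows that repeat a pose let the fingers close. It gives the time, the measured TCP pose, the force and the opening at its end, in the units of the state.
- env.observe(): the state, without advancing time (a new reading comes with each control period).
- env.get_image(name): name is "scene" or "top"; returns a dict with "color" (384x512x3 uint8, blue, green, red), "range_z" (384x512 float32, m along the optical axis (not along the pixel's ray), 0 where there is no reading), "fov_y" (degrees; the focal length in pixels is half the picture's height over the tangent of half this angle, whatever the lens; pixels are square), "cx", "cy" (the principal point, pixels), "R" (3x3) and "t" (3): a world point X has camera coordinates R X + t. Camera axes: x right, y down, z forward; pixel columns grow to the right and rows downward; lengths in m; the calibration is good to about 2 mm. A picture is of the moment at which its call begins.
- env.close_job(): hands the job in, once; it reports no verdict.
The state is a dict: "time_s": time; "q": joint angles; "qvel": joint speeds; "joint_efforts": joint torques, N m; "position": TCP position; "tool_rot": TCP orientation; "ft_force": force on the tool from outside, world axes, zero at the start; "wrist_torque": the same for the moment, N m; "grip_width": finger opening in m.
Only numpy, scipy, OpenCV 4.12 (cv2) and the standard library are available. Lean on these libraries where they do the work, as an engineer would, in place of code of your own. Each camera call takes 0.05 s, during which the arm holds its last target.

### The job

The bench grinder-polisher is locked for transport. Pull its lock pin straight up out of the locking hole and stand it fully home in the parking hole at the corner of the machine; then, with a fingertip resting lightly on the flat platen, drag the platen round by hand through at least one full turn, either way, to check that it turns freely. Never bear on the platen with more than 15 N, leave everything else where it is, and finish with the pin parked and the platen standing still and untouched.

Things in the scene. Friction and masses are not known exactly. Their poses are not given: they have to be found in the camera images.
- grinder: Grey square bench grinder-polisher, 300 x 300 mm, 100 mm high, fixed. Origin under its centre at bench level, z up; its front (dial, switches) faces its own -x. On top, round its vertical centre axis, stands a white ring-shaped splash bowl, 114 mm outer radius, 5 mm wall, rim 125 mm above the bench; the platen, a flat smooth grey disc of 95 mm radius without any handle, turns inside it.
- bowl_mouth (a point): Point on the platen's axis, level with the bowl's rim (125 mm above the bench). The platen's top face lies above it by an amount that differs every time and is not measured: 8 to 20 mm at the centre. The platen also leans about 1.2 degrees, in an unknown direction, so its height along a circle of 75 mm radius changes by up to 1.6 mm either way: find and follow it by touch.
- touch_point (a point): A good place to set the fingertip: over the front of the platen, 75 mm from its axis, level with the bowl's rim (the platen's face is above this point). The platen sits on a preloaded spring: it yields from about 2 N and then sinks 1 mm per 6 N (9 mm at most). At this radius a fingertip slips unless it presses with 3 to 5 N; 6 to 9 N works well; more than 15 N is too much.
- platen (a joint): Turn angle of the platen in rad, any number of turns, 0 at the start (held within about 0.1 by the pin between two stop lugs under the platen's edge), growing counter-clockwise seen from above. The drive drags with about 0.18 N m, so it does not coast. An index line and flush screw heads on the disc show the turn.
- pin_knob (a point): Lock pin, loose, about 80 g: upright 9 mm steel shank, 90 mm long with bevelled foot, under a black round knob 22 mm in diameter and 30 mm high. This point is the knob's centre, 105 mm above the foot, 15 mm below the top; z along the pin, up. Home in either hole, this point is 175 mm above the bench; the knob's underside (160 mm) then stands clear above the platen's edge.
- pin_foot (a point): Centre of the underside of the same pin's shank; z along the pin, up. 70 mm above the bench when the pin is home.
- lock_hole (a point): Centre of the mouth of the locking hole in the machine's top, 11 mm wide, 30 mm deep, 100 mm above the bench, in the gap between platen and bowl, 102 mm from the axis towards the machine's own +y. The pin stands in it at the start and must rise 60 mm to clear the bowl's rim.
- park_hole (a point): Centre of the mouth of the parking hole, 11 mm wide with a bevelled mouth, 30 mm deep, mouth 100 mm above the bench, in the machine's top corner at its own (-120, +120) mm, outside the bowl.
- bottle: Bystander: white plastic bottle, 60 mm diameter, 170 mm high, loose. Origin under its centre.
- beaker: Bystander: grey cup, 76 mm wide, 90 mm high, loose. Origin under its centre.
- spanner: Bystander: steel spanner lying flat, loose.
- spare_ring: Bystander: aluminium sample ring, 90 mm outer diameter, 18 mm high, lying flat, loose. Origin under its centre.
Mind the look-alikes: they are no part of the job. What is shaped like the part that bears pin_knob but orange is not meant.

How it is judged (in metres and radians):
On the way, in this order (a step that is already met when the one before it is completed fails the run):
1. the lock pin stands home in the parking hole (horizontal distance between pin_foot and park_hole below 0.007 m and z of pin_foot in the frame of park_hole below -0.024 m and angle between pin_foot's own z axis and vertical below 0.2 rad), for 0.2 s.
2. the platen has been turned through one full turn, either way ((value of joint platen above 6.2 rad or value of joint platen below -6.2 rad)), for 0.1 s.
At the end, for the whole second after the job is handed in: The pin stands in the parking hole, its foot at least 24 mm below the mouth (hole 30 mm deep), within 7 mm of the hole's axis and leaning less than 0.2 rad; the platen has been turned at least 6.2 rad (one full turn) from its locked position, either way, and stands still (below 0.05 rad/s) (all of step 1 and (value of joint platen above 6.2 rad or value of joint platen below -6.2 rad) and velocity of joint platen between -0.05 and 0.05 rad/s); the robot touches nothing.
It fails at once if the platen is loaded with more than 15 N by the robot (contact force between any of the arm, the fingers and platen above 15 N).
It fails at once if a bystander is moved by more than 20 mm (distance of any of bottle, beaker, spanner, spare_ring from where it was at the start of the episode above 0.02 m).
It also fails if it takes over 72 s, if anything falls off the work surface, if the arm or the gripper's body presses on something with over 40 N, if the wrist force passes 120 N, or if a joint passes its speed limit or range.

## Working session

There is one attempt and no reset: what is moved stays moved. The work goes in short steps, Python scripts to look and compute and a shell command to move; the robot and the scene stay as the last step left them, time stands still between calls to the robot, and variables do not carry over. Pictures are saved under pics/ and viewed, and the job is handed in when it is done.

```bash
ls; mkdir -p pics
python3 - <<'E'
from rig import env
import cv2
s=env.observe(); print(s)
for n in ("scene","top"):
    im=env.get_image(n); cv2.imwrite(f"pics/{n}0.png",im["color"]); print(n,im["fov_y"],im["cx"],im["cy"],im["R"],im["t"])
E
```

```text
pics
{'time_s': 0.0, 'q': array([ 5.16065861e+01,  2.18417900e+01,  7.43858267e+01, -7.47013735e-05,
        8.38585116e+01, -1.23346870e+01]), 'qvel': array([ 0.0530523 ,  0.00054258, -0.007683  ,  0.14108719,  0.10824281,
        0.03117165]), 'joint_efforts': array([ 2.43464820e-03, -4.48443711e+01, -2.31288511e+01, -6.74535201e-06,
        4.62158539e-03,  3.23556162e-05]), 'position': array([0.24141266, 0.49385175, 0.23069797]), 'tool_rot': array([[-8.98344166e-01,  4.39291349e-01, -9.32572297e-04],
       [ 4.39292222e-01,  8.98343450e-01, -1.17897854e-03],
       [ 3.19855140e-04, -1.46880025e-03, -9.99998870e-01]]), 'ft_force': array([-0.10985215,  0.37680757, -0.91543983]), 'wrist_torque': array([-0.01596859,  0.02861129,  0.00317222]), 'grip_width': 0.08558268811667044}
scene 47.35684893268916 256.6586439071243 191.2172126516022 [[-0.2934999   0.95588553  0.01185982]
 [ 0.58531373  0.18949886 -0.78835145]
 [-0.75582117 -0.22443936 -0.61511083]] [ 0.15122845 -0.19371362  1.79074295]
top 55.87457162562948 250.34818134174782 190.97722660428957 [[ 0.00949737 -0.99975816  0.01983504]
 [-0.98695209 -0.01256048 -0.16052352]
 [ 0.16073383 -0.01805169 -0.9868327 ]] [-0.01105977  0.51750076  1.24905331]
```

View pics/scene0.png

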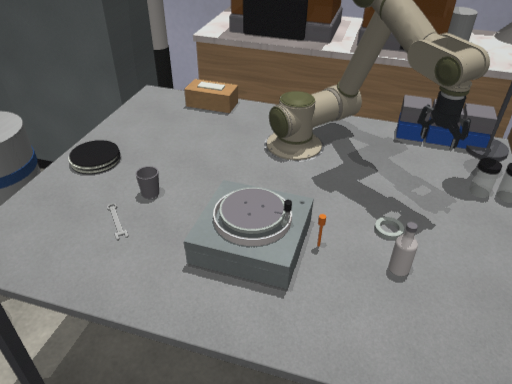

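View pics/top0.png

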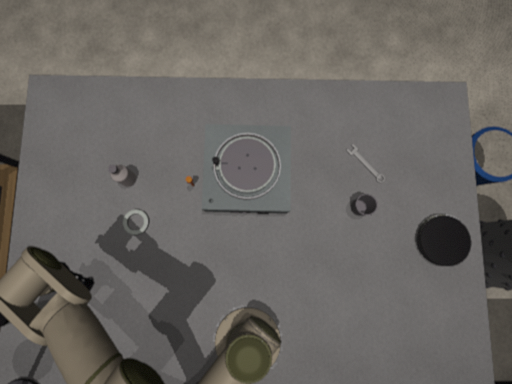

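The scene view shows the grinder at about (252,230), the black knob at (288,205) and the park hole at (303,202). The top view shows the bowl at (246,165), the knob at (215,161), the park hole at (210,201), and the orange look-alike standing at (190,181).

```bash
cat > h.py <<'E'
import numpy as np, cv2
from rig import env
def cloud(im):
    H,W=im["range_z"].shape; f=H/2/np.tan(np.radians(im["fov_y"])/2)
    u,v=np.meshgrid(np.arange(W),np.arange(H)); z=im["range_z"].astype(float)
    c=np.stack([(u-im["cx"])/f*z,(v-im["cy"])/f*z,z],-1)
    return (c-im["t"])@im["R"]   # R^T(c-t)
def proj(im,X):
    H=im["range_z"].shape[0]; f=H/2/np.tan(np.radians(im["fov_y"])/2)
    c=np.atleast_2d(X)@im["R"].T+im["t"]
    return np.c_[c[:,0]/c[:,2]*f+im["cx"],c[:,1]/c[:,2]*f+im["cy"]]
def ray(im,uv,z):
    H=im["range_z"].shape[0]; f=H/2/np.tan(np.radians(im["fov_y"])/2)
    d=im["R"].T@np.array([(uv[0]-im["cx"])/f,(uv[1]-im["cy"])/f,1]); o=-im["R"].T@im["t"]
    return o+d*(z-o[2])/d[2]
E
python3 - <<'E'
from h import *
np.set_printoptions(precision=4,suppress=True)
for n in ("top","scene"):
    im=env.get_image(n); P=cloud(im); C=im["color"].astype(int)
    box=(P[...,0]>.2)&(P[...,0]<.9)&(P[...,1]>-.25)&(P[...,1]<.27)
    t=P[box&(abs(P[...,2]-.1)<.006)]
    r=cv2.minAreaRect(t[:,:2].astype(np.float32)*1000); print(n,"top",r, np.median(t[:,2]))
    rim=P[box&(abs(P[...,2]-.125)<.006)]
    (cx,cy),rr=cv2.minEnclosingCircle(rim[:,:2].astype(np.float32)*1000); print("rim",cx,cy,rr,len(rim))
    pl=P[box&(P[...,2]>.131)&(P[...,2]<.152)]; print("platen",cv2.minEnclosingCircle(pl[:,:2].astype(np.float32)*1000),np.median(pl,0))
    k=box&(P[...,2]>.158)&(P[...,2]<.21); print("knob",k.sum(),P[k].mean(0),P[k].min(0),P[k].max(0), np.argwhere(k).mean(0))
    dk=(C.max(-1)<45)&box&(P[...,2]>.09); print("dark",dk.sum(), np.argwhere(dk).mean(0))
    orr=(C[...,2]>C[...,0]+70)&box; print("orange",P[orr].mean(0),P[orr].max(0))
    if n=="top": cr=C[110:230,160:310]
    else: cr=C[170:280,180:330]
    cv2.imwrite(f"pics/{n}1.png",cv2.resize(cr.astype(np.uint8),None,fx=5,fy=5,interpolation=cv2.INTER_CUBIC))
E
```

```text
top top ((595.6672973632812, 28.046173095703125), (338.2227783203125, 301.3934020996094), 89.30265045166016) 0.10089204872247617
rim 584.55859375 55.930362701416016 161.71481323242188 364
platen ((594.7465209960938, 13.774131774902344), 99.33906555175781) [0.5927 0.0089 0.1427]
knob 48 [0.5943 0.1098 0.1871] [0.585  0.1002 0.1599] [0.6061 0.121  0.1949] [159.5625 215.4792]
dark 59 [230.322  223.0847]
orange [0.5426 0.204  0.12  ] [0.553  0.2125 0.1254]
scene top ((595.405517578125, 36.266204833984375), (356.93548583984375, 307.49261474609375), 89.39248657226562) 0.09784757199055823
rim 584.1395263671875 53.287208557128906 158.78404235839844 387
platen ((593.9300537109375, 14.808941841125488), 101.06594848632812) [0.605  0.0124 0.1395]
knob 90 [0.602  0.1122 0.1783] [0.5865 0.1012 0.1587] [0.6116 0.1223 0.19  ] [205.5778 287.2556]
dark 66 [205.6515 287.4091]
orange [0.5449 0.2052 0.0838] [0.5589 0.2147 0.1216]
```

Run:
```python
from h import *
np.set_printoptions(precision=4,suppress=True)
from scipy.optimize import least_squares
for n in ("top","scene"):
    im=env.get_image(n); P=cloud(im)
    box=(np.hypot(P[...,0]-.594,P[...,1]-.012)<.122)
    rim=P[box&(abs(P[...,2]-.125)<.006)][:,:2]
    f=least_squares(lambda p:np.hypot(*(rim-p[:2]).T)-p[2],[.594,.012,.112],loss="soft_l1",f_scale=.002); print(n,"rim fit",f.x)
    pl=P[(np.hypot(P[...,0]-.594,P[...,1]-.012)<.085)&(abs(P[...,2]-.14)<.012)]
    A=np.c_[pl[:,0]-.594,pl[:,1]-.012,np.ones(len(pl))]; print("plane",np.linalg.lstsq(A,pl[:,2],rcond=None)[0])
    bx=(P[...,0]>.42)&(P[...,0]<.76)&(P[...,1]>-.15)&(P[...,1]<.175)
    t=P[bx&(abs(P[...,2]-.1)<.005)]
    r=cv2.minAreaRect(t[:,:2].astype(np.float32)*1000); print(n,"top",r); print(cv2.boxPoints(r))
    for lo,hi in ((.19,.197),(.16,.197)):
        k=(np.hypot(P[...,0]-.596,P[...,1]-.111)<.02)&(P[...,2]>lo)&(P[...,2]<hi);print("knob",k.sum(),P[k].mean(0))
    # dark hole
    C=im["color"].astype(int).sum(-1)
    q=proj(im,[.474,.132,.1])[0].round().astype(int); print(q); 
    w=C[q[1]-8:q[1]+9,q[0]-8:q[0]+9]; print(w)
```

```text
top rim fit [0.5944 0.0084 0.1105]
plane [-0.0163  0.0155  0.1429]
top top ((595.44775390625, 9.199356079101562), (299.89727783203125, 301.55859375), 89.43183135986328)
[[ 443.1889 -139.2467]
 [ 744.7327 -142.2371]
 [ 747.7065  157.6455]
 [ 446.1628  160.6358]]
knob 23 [0.5964 0.1106 0.1919]
knob 48 [0.5943 0.1098 0.1871]
[210 200]
[[325 331 327 326 327 325 323 329 328 328 329 331 332 326 334 328 328]
 [327 329 325 327 325 324 323 325 327 326 329 328 330 333 335 331 327]
 [333 330 328 327 324 325 328 325 331 330 332 331 329 332 330 332 324]
 [330 332 328 325 325 328 330 329 331 332 326 329 328 334 334 325 330]
 [329 337 328 332 329 331 330 329 334 334 327 328 328 326 326 328 332]
 [334 330 331 331 332 335 331 330 323 326 331 330 333 331 332 333 329]
 [331 335 338 335 335 331 323 304 279 288 309 327 335 333 328 334 333]
 [333 331 335 329 335 329 308 250 215 241 276 313 333 332 329 331 326]
 [331 331 333 333 336 324 290 211 190 250 275 300 326 330 328 329 331]
 [329 329 329 333 334 325 295 225 213 257 275 307 329 332 325 326 330]
 [331 327 322 332 332 331 317 272 254 274 295 317 331 33
[... 1292 characters left out ...]
426 427 432 422 414 409 408 419 427 433 429 430 432 428 426]
 [429 426 426 427 426 400 361 351 350 364 395 427 430 433 430 426 423]
 [431 430 430 428 432 395 307 236 250 287 360 422 429 429 430 431 428]
 [432 430 432 432 431 417 357 293 278 299 385 430 433 430 434 433 429]
 [433 432 432 429 429 433 436 404 398 427 431 430 430 433 433 434 433]
 [435 433 434 430 430 433 432 434 433 432 430 430 429 433 434 433 418]
 [435 436 433 433 433 433 430 430 430 429 431 428 429 431 431 433 383]
 [432 431 432 430 432 429 426 427 426 426 427 428 426 431 433 436 358]
 [429 427 429 431 426 425 426 426 427 423 424 424 427 428 432 418 272]
 [429 425 424 424 425 426 427 430 430 429 426 427 428 427 429 355 217]]
```

View pics/top1.png

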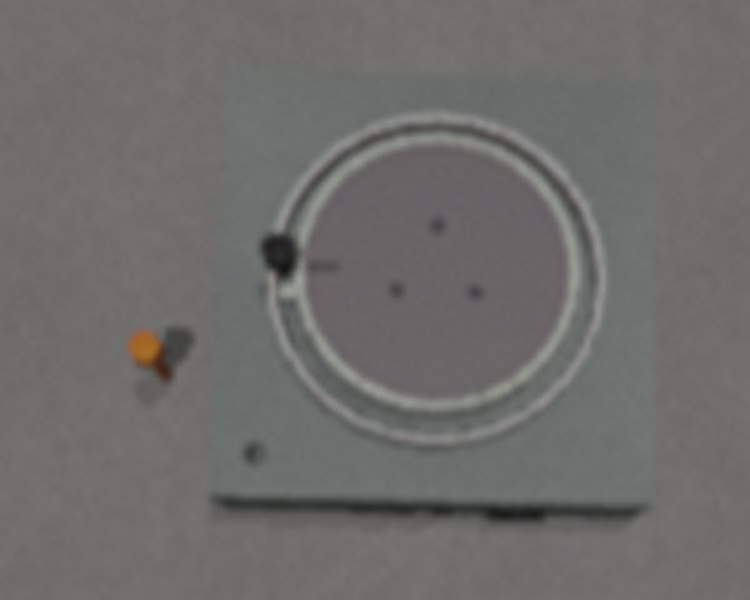

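View pics/scene1.png

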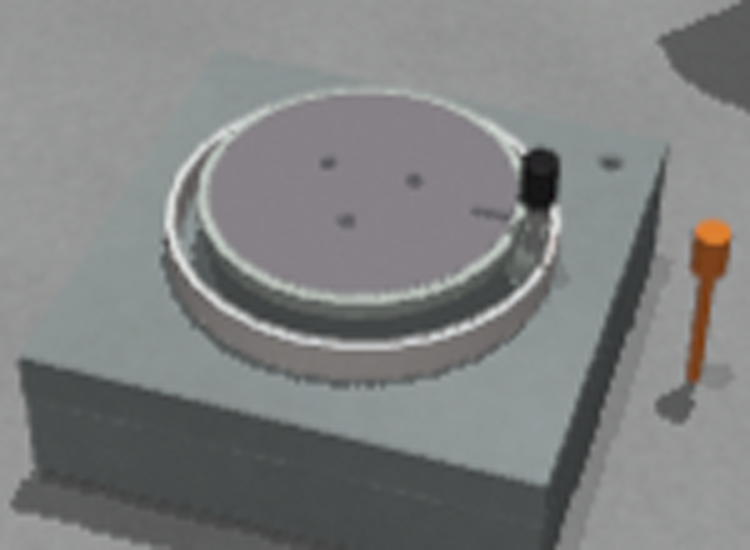

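```bash
cat >> h.py <<'E'
def shift(target, s=None):
    s=s or env.observe(); return (s["tool_rot"].T@(np.array(target)-s["position"]))*1000
def st():
    s=env.observe(); print("t",round(s["time_s"],2),"pos",s["position"].round(4),"F",s["ft_force"].round(2),"w",round(s["grip_width"],4),"yaw x",s["tool_rot"][:,0].round(3),"z",s["tool_rot"][:,2].round(4),"q",s["q"].round(1)); return s
E
python3 - <<'E'
from h import *
np.set_printoptions(precision=4,suppress=True)
for n,g in (("top",(.477,.130)),("scene",(.477,.130))):
    im=env.get_image(n); C=im["color"].astype(float).sum(-1); q=proj(im,[*g,.1])[0].round().astype(int)
    w=C[q[1]-6:q[1]+7,q[0]-6:q[0]+7]; m=np.clip(np.median(w)-25-w,0,None); v,u=np.mgrid[-6:7,-6:7]
    p=q+np.array([(m*u).sum(),(m*v).sum()])/m.sum(); b=np.argwhere(m>0); print(n,p,ray(im,p,.1), "bbox mid",ray(im,q-6+(b.min(0)+b.max(0))[::-1]/2,.1), "mask>15 mid")
print(shift([.5967,.1108,.2307])); st()
E
```

```text
top [210.1081 200.1909] [0.4748 0.1315 0.1   ] bbox mid [0.4755 0.1302 0.1   ] mask>15 mid
scene [301.7238 202.1787] [0.4801 0.1319 0.1   ] bbox mid [0.4818 0.1316 0.1   ] mask>15 mid
[-487.3736 -188.2685    0.5508]
t 0.4 pos [0.2416 0.494  0.2312] F [ 0.41 -0.25  0.56] w 0.0855 yaw x [-0.898  0.439  0.   ] z [-0.0002 -0.0002 -1.    ] q [ 51.6  21.8  74.3  -0.   83.9 -12.3]
```

```bash
python3 -m inch '60 -487 -188 0 0;60 -487 -188 0 0;60 -487 -188 0 0;60 -487 -188 0 0;60 -487 -188 0 0;60 -487 -188 0 0;60 -487 -188 0 0;60 -487 -188 0 0;60 -487 -188 0 0;60 -487 -188 0 0' 40
python3 - <<'E'
from h import *
st(); print(shift([.5967,.1108,.157]))
E
```

```text
time_s: 1.65
position: [0.5969, 0.1105, 0.2308]
tool_rot: [[-0.898, 0.441, -0.001], [0.441, 0.898, 0.0], [0.001, -0.0, -1.0]]
ft_force: [0.2, 0.5, -0.8]
grip_width: 0.0599
t 1.65 pos [0.5969 0.1105 0.2308] F [ 0.21  0.47 -0.81] w 0.0599 yaw x [-0.898  0.441  0.001] z [-8.e-04  1.e-04 -1.e+00] q [ -0.7  27.7  64.7   0.   87.7 -64.5]
[ 0.189943    0.17549821 73.79141393]
```

```bash
python3 -m inch '60 0 0 40 0;60 0 0 60 0;60 0 0 73 0;60 0 0 73 0;60 0 0 73 0'
python3 - <<'E'
from h import *
st()
for n in("scene","top"):
    im=env.get_image(n); y,x=(120,190) if n=="scene" else (110,160)
    cv2.imwrite(f"pics/{n}2.png",cv2.resize(im["color"][y:y+120,x:x+150],None,fx=5,fy=5,interpolation=cv2.INTER_CUBIC))
E
```

```text
time_s: 2.28
position: [0.5968, 0.1117, 0.1594]
tool_rot: [[-0.899, 0.439, 0.002], [0.439, 0.899, 0.0], [-0.002, 0.001, -1.0]]
ft_force: [-0.3, 0.6, 0.2]
grip_width: 0.0597
t 2.27 pos [0.5968 0.1117 0.1594] F [-0.32  0.58  0.25] w 0.0597 yaw x [-0.899  0.439 -0.002] z [ 0.0018  0.     -1.    ] q [ -0.6  30.7  71.5   0.   77.7 -64.5]
```

View pics/scene2.png

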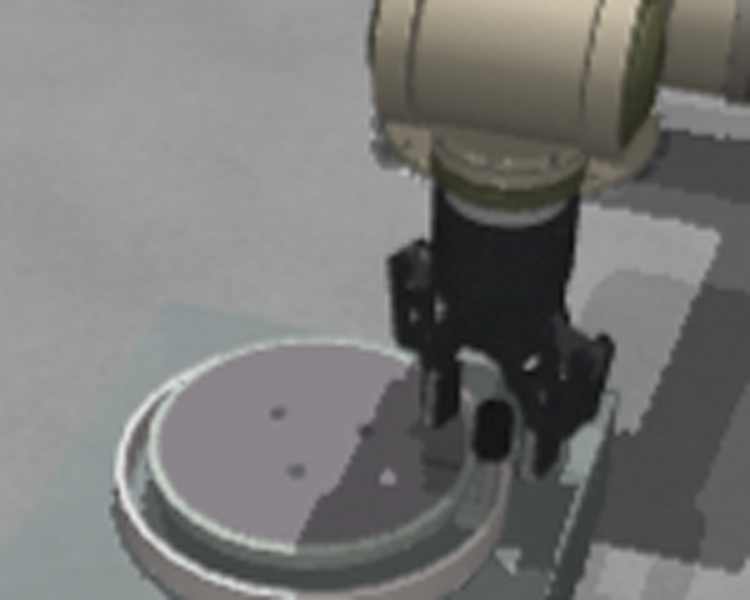

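The knob (crop 493,430) stands between the open fingers, so I'll close on it.

```bash
python3 -m inch '15 0 0 0 0;15 0 0 0 0;15 0 0 0 0;15 0 0 0 0;15 0 0 0 0;15 0 0 0 0' 50
python3 - <<'E'
from h import *
st()
E
```

```text
time_s: 3.12
position: [0.5966, 0.1112, 0.1586]
tool_rot: [[-0.898, 0.439, 0.0], [0.439, 0.898, -0.0], [-0.0, 0.0, -1.0]]
ft_force: [-1.2, -1.0, 4.3]
grip_width: 0.0208
t 3.12 pos [0.5966 0.1112 0.1586] F [-1.2  -1.01  4.3 ] w 0.0208 yaw x [-0.898  0.439 -0.   ] z [ 5.e-04 -1.e-04 -1.e+00] q [ -0.6  30.8  71.6  -0.   77.6 -64.5]
```

```bash
python3 -m inch '15 0 0 -10 0;15 0 0 -30 0;15 0 0 -55 0;15 0 0 -80 0;15 0 0 -80 0;15 0 0 -80 0;15 0 0 -80 0'
python3 - <<'E'
from h import *
s=st(); print(s["tool_rot"].T@np.array([-.1198,.0195,0])*1000)
for n in("scene","top"):
    im=env.get_image(n); y,x=(120,190) if n=="scene" else (110,160)
    cv2.imwrite(f"pics/{n}3.png",cv2.resize(im["color"][y:y+120,x:x+150],None,fx=5,fy=5,interpolation=cv2.INTER_CUBIC))
E
```

```text
time_s: 4.0
position: [0.5961, 0.1113, 0.237]
tool_rot: [[-0.898, 0.439, -0.002], [0.439, 0.898, 0.0], [0.002, -0.001, -1.0]]
ft_force: [0.2, 0.4, -0.2]
grip_width: 0.0205
t 4.0 pos [0.5961 0.1113 0.237 ] F [ 0.22  0.41 -0.23] w 0.0205 yaw x [-0.898  0.439  0.002] z [-2.4e-03  1.0e-04 -1.0e+00] q [ -0.6  27.4  64.1   0.   88.6 -64.5]
[116.18777063 -35.10855062   0.28570751]
```

View pics/scene3.png

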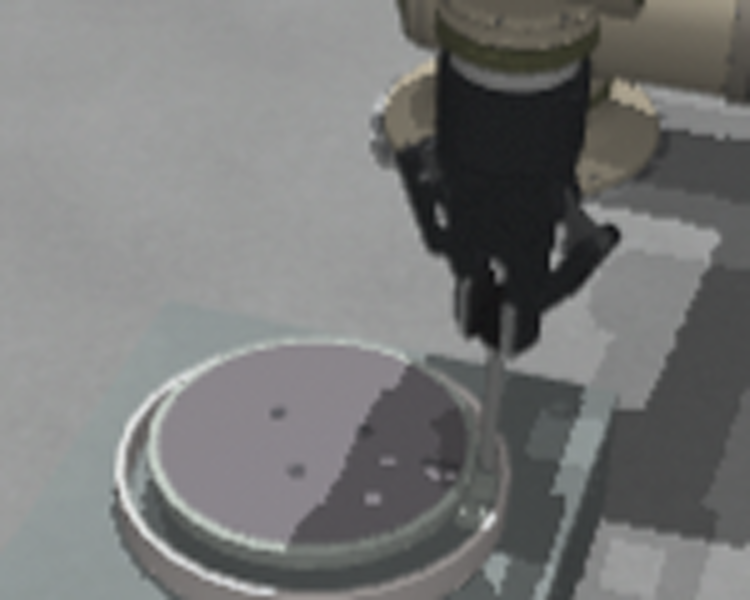

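The pin is held upright and its shank foot is clear of the hole (crop 490,460). Next I'll shift it over the park hole.

```bash
python3 -m inch '15 40 -12 0 0;15 80 -24 0 0;15 116 -35 0 0;15 116 -35 0 0;15 116 -35 0 0;15 116 -35 0 0'
python3 - <<'E'
from h import *
st()
for n in("scene","top"):
    im=env.get_image(n); y,x=(130,230) if n=="scene" else (110,160)
    cv2.imwrite(f"pics/{n}4.png",cv2.resize(im["color"][y:y+120,x:x+150],None,fx=5,fy=5,interpolation=cv2.INTER_CUBIC))
E
```

```text
time_s: 4.85
position: [0.4778, 0.1305, 0.238]
tool_rot: [[-0.898, 0.44, -0.0], [0.44, 0.898, -0.0], [0.0, -0.0, -1.0]]
ft_force: [-0.5, 0.5, -0.7]
grip_width: 0.0204
t 4.85 pos [0.4778 0.1305 0.238 ] F [-0.47  0.51 -0.67] w 0.0204 yaw x [-0.898  0.44   0.   ] z [-2.e-04 -0.e+00 -1.e+00] q [  1.6  16.   82.   -0.   82.  -62.4]
```

View pics/scene4.png

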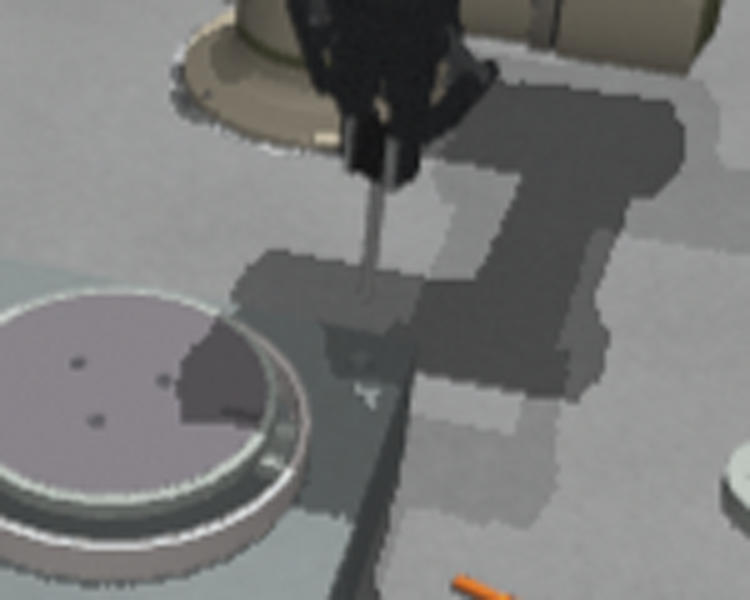

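Run:
```python
from h import *
im=env.get_image("scene"); cv2.imwrite("pics/s5.png",cv2.resize(im["color"][150:330,150:450],None,fx=2.6,fy=2.6))
a=cv2.imread("pics/scene3.png"); 
im=env.get_image("top"); cv2.imwrite("pics/t5.png",cv2.resize(im["color"][110:230,90:290],None,fx=4,fy=4))
```

```text
(no output)
```

View pics/s5.png

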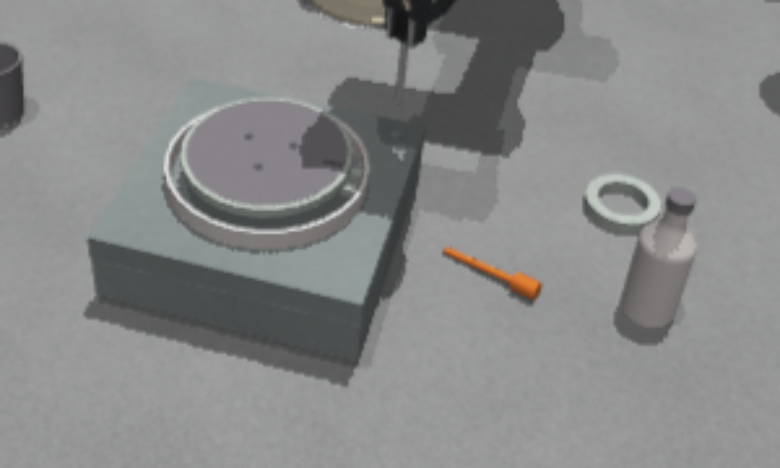

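View pics/t5.png

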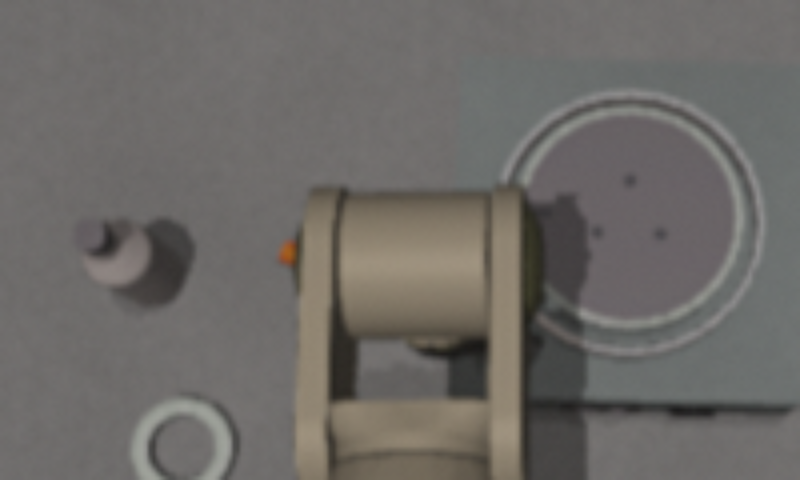

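View pics/top2.png

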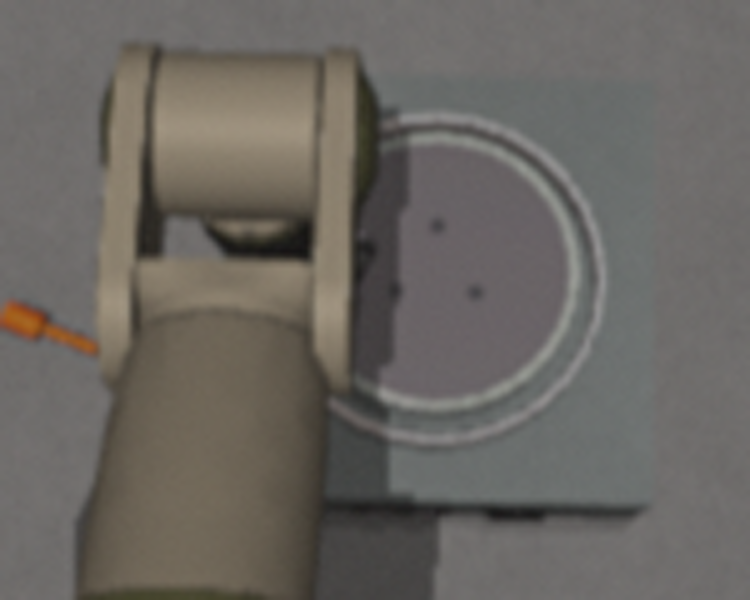

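The orange look-alike has been lying flat since before the grasp, at s5 crop (490,272). It isn't on the bystander list, and nothing of the arm passed below 0.23 m there. The pin hangs straight over the hole, so I'll lower it.

```bash
python3 -m inch '15 0 0 25 0;15 0 0 45 0;15 0 0 50 0;15 0 0 54 0;15 0 0 57 0;15 0 0 60 0;15 0 0 60 0'
python3 - <<'E'
from h import *
st()
E
```

```text
time_s: 5.92
position: [0.4769, 0.1308, 0.1783]
tool_rot: [[-0.898, 0.439, -0.0], [0.439, 0.898, -0.0], [0.0, -0.0, -1.0]]
ft_force: [-0.1, -0.3, -0.3]
grip_width: 0.0207
t 5.92 pos [0.4769 0.1308 0.1783] F [-0.1  -0.33 -0.33] w 0.0207 yaw x [-0.898  0.439  0.   ] z [-0. -0. -1.] q [  1.6  19.1  88.1  -0.   72.8 -62.4]
```

```bash
python3 -m inch '15 0 0 6 0;15 0 0 11 0;15 0 0 15 0;15 0 0 18 0;15 0 0 19 0;15 0 0 19 0'
python3 - <<'E'
from h import *
st()
E
```

```text
time_s: 6.68
position: [0.4769, 0.1308, 0.1593]
tool_rot: [[-0.898, 0.439, 0.0], [0.439, 0.898, -0.0], [-0.0, 0.0, -1.0]]
ft_force: [-0.3, 0.0, -1.4]
grip_width: 0.0206
t 6.67 pos [0.4769 0.1308 0.1593] F [-0.34  0.04 -1.45] w 0.0206 yaw x [-0.898  0.439 -0.   ] z [ 1.e-04 -0.e+00 -1.e+00] q [  1.6  20.3  89.8  -0.   69.9 -62.4]
```

Home depth is reached, with no side force. I'll release and rise.

```bash
python3 -m inch '50 0 0 0 0;50 0 0 0 0;50 0 0 0 0;50 0 0 0 0;50 0 0 -15 0;50 0 0 -40 0;50 0 0 -60 0;50 0 0 -60 0'
python3 - <<'E'
from h import *
st()
im=env.get_image("scene"); cv2.imwrite("pics/s6.png",cv2.resize(im["color"][130:280,190:390],None,fx=4,fy=4,interpolation=cv2.INTER_CUBIC))
P=cloud(im); k=(np.hypot(P[...,0]-.477,P[...,1]-.131)<.018)&(P[...,2]>.15)&(P[...,2]<.2); print(k.sum(),P[k].mean(0),P[k].max(0))
E
```

```text
time_s: 7.68
position: [0.4774, 0.1308, 0.2203]
tool_rot: [[-0.898, 0.439, 0.003], [0.439, 0.898, 0.0], [-0.003, 0.001, -1.0]]
ft_force: [-0.8, -0.4, -1.1]
grip_width: 0.0498
t 7.67 pos [0.4774 0.1308 0.2203] F [-0.8  -0.39 -1.05] w 0.0498 yaw x [-0.898  0.439 -0.003] z [ 2.8e-03  1.0e-04 -1.0e+00] q [  1.6  16.7  84.    0.   79.1 -62.4]
82 [0.48047904 0.13474899 0.17596631] [0.48681355 0.14475161 0.19013714]
```

View pics/s6.png

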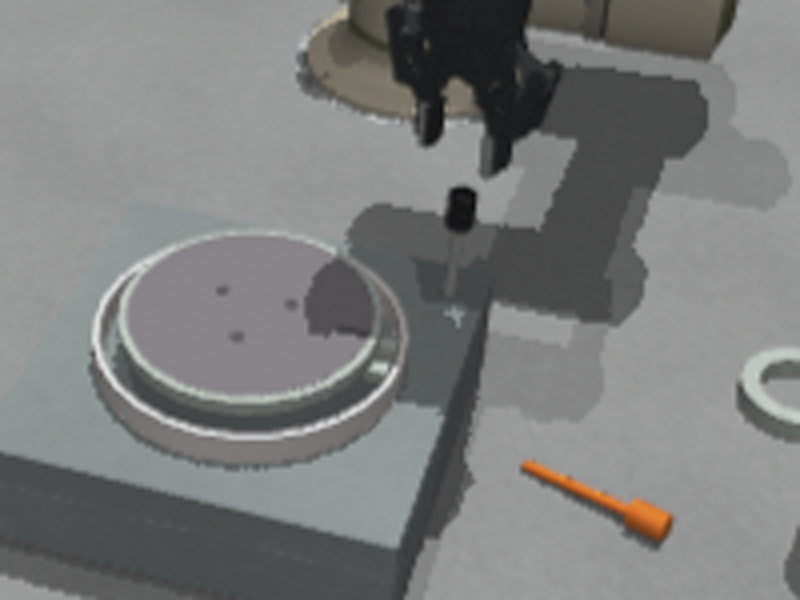

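The pin stands parked and upright, knob at s6 crop (460,208), top at 0.190 m. Combining the tool poses at lock and park puts the axis at about (0.5954, 0.0092). Next: fingers shut, tool axes squared to world, and over to the touch point.

```bash
python3 -m inch '0 -40 -38 0 -8;0 -80 -76 0 -16;0 -92 -89 0 -26.1;0 -92 -89 20 -26.1;0 -92 -89 45 -26.1;0 -92 -89 65 -26.1;0 -92 -89 65 -26.1;0 -92 -89 65 -26.1'
python3 - <<'E'
from h import *
s=st(); print(shift([.5204,.0101,.15]), s["tool_rot"].round(4))
for n in("scene","top"):
    im=env.get_image(n); P=cloud(im)
    pl=P[(np.hypot(P[...,0]-.5954,P[...,1]-.0092)<.088)&(abs(P[...,2]-.14)<.006)&(P[...,0]>.56)]
    A=np.c_[pl[:,0]-.5954,pl[:,1]-.0092,np.ones(len(pl))]; print("plane",np.linalg.lstsq(A,pl[:,2],rcond=None)[0])
E
```

```text
time_s: 8.72
position: [0.5206, 0.0104, 0.1546]
tool_rot: [[-1.0, -0.001, 0.0], [-0.001, 1.0, -0.0], [-0.0, -0.0, -1.0]]
ft_force: [0.3, -0.4, 0.3]
grip_width: 0.0001
t 8.72 pos [0.5206 0.0104 0.1546] F [ 0.31 -0.37  0.34] w 0.0001 yaw x [-1.    -0.001 -0.   ] z [ 2.e-04 -1.e-04 -1.e+00] q [ -11.9   23.    86.2   -0.    70.8 -101.9]
[ 0.23571802 -0.28527581  4.57785336] [[-1.e+00 -8.e-04  2.e-04]
 [-8.e-04  1.e+00 -1.e-04]
 [-2.e-04 -1.e-04 -1.e+00]]
plane [-0.01505472  0.01452461  0.13973777]
plane [-0.00595627  0.01434774  0.14211683]
```

```bash
python3 -m inch '0 0 0 6 0;0 0 0 9 0;0 0 0 10 0;0 0 0 10 0'; python3 -m inch '0 0 0 1 0;0 0 0 1 0' | grep -E "pos|force"
```

```text
time_s: 9.32
position: [0.5205, 0.0104, 0.1443]
tool_rot: [[-1.0, -0.001, -0.0], [-0.001, 1.0, -0.0], [0.0, -0.0, -1.0]]
ft_force: [0.7, -0.6, 0.4]
grip_width: 0.0002
position: [0.5205, 0.0104, 0.1433]
ft_force: [-0.5, 0.3, -0.0]
```

```bash
python3 -m inch '0 0 0 1 0;0 0 0 1 0'| grep -E "pos|force"
```

```text
position: [0.5205, 0.0104, 0.1425]
ft_force: [-0.7, -0.3, 2.3]
```

```bash
python3 -m inch '0 0 0 0.6 0;0 0 0 0.6 0'| grep -E "pos|force"
```

```text
position: [0.5206, 0.0104, 0.142]
ft_force: [-0.4, 0.3, 4.8]
```

```bash
python3 -m inch '0 0 0 0.5 0;0 0 0 0.5 0;0 -0.3 -7 0.6 0;0 -1.3 -14 0.7 0;0 -3 -20.9 0.9 0;0 -5.3 -27.6 1 0;0 -8.2 -34 1.1 0;0 -8.2 -34 1.1 0'| grep -E "time|pos|force"
cat > pl.py <<'E'
# prints suggested rows: python3 pl.py phi0 dphi n extra_z
import sys
from h import *
s=env.observe(); c=np.array([.5954,.0092]); r=s["position"][:2]-c
print("t",round(s["time_s"],2),"ang",np.degrees(np.arctan2(r[1],r[0])).round(1)%360,"rad",np.hypot(*r).round(4),"z",s["position"][2].round(4),"F",s["ft_force"].round(1))
a0,d,n,gx,gy=[float(x) for x in sys.argv[1:6]]
for i in range(1,int(n)+1):
    a=np.radians(a0+180+d*i); b=np.radians(a0+180); w=75*np.array([np.cos(a)-np.cos(b),np.sin(a)-np.sin(b)])
    print("%.1f %.1f %.2f"%(-w[0],w[1],-(gx*w[0]+gy*w[1])))
E
python3 pl.py 27 9 10 -.0155 .015
python3 - <<'E'
from h import *
im=env.get_image("scene"); cv2.imwrite("pics/s7.png",cv2.resize(im["color"][130:280,190:390],None,fx=4,fy=4,interpolation=cv2.INTER_CUBIC))
E
```

```text
time_s: 11.08
position: [0.5292, -0.0242, 0.1412]
ft_force: [-0.9, -1.6, 5.9]
t 11.07 ang 206.8 rad 0.0741 z 0.1412 F [-0.9 -1.6  5.9]
-6.1 -10.0 0.25
-13.8 -19.0 0.50
-22.7 -26.6 0.75
-32.8 -32.8 1.00
-43.6 -37.3 1.24
-55.1 -40.0 1.45
-66.8 -41.0 1.65
-78.6 -40.0 1.82
-90.0 -37.3 1.95
-100.9 -32.8 2.06
```

View pics/s7.png

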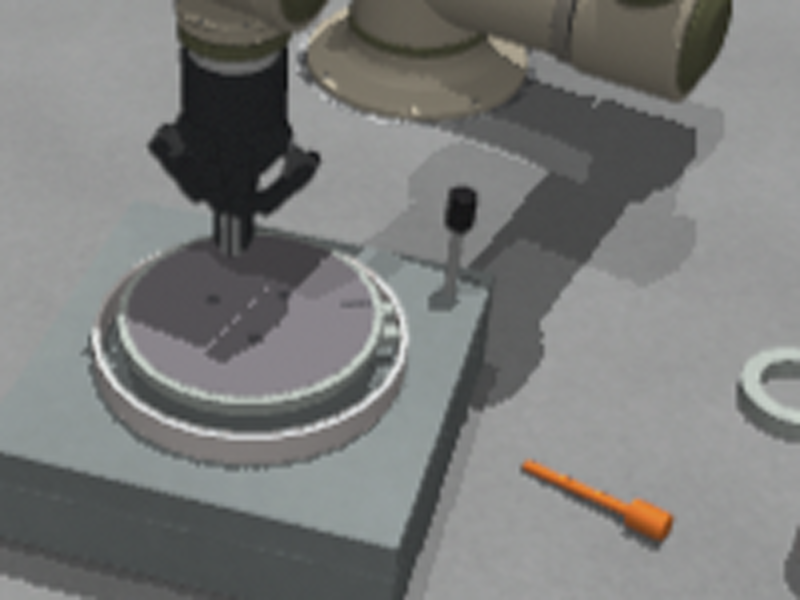

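It turns. The index line has moved to s7 crop (355,303), and the force is 5.9 N.

```bash
python3 -m inch '0 -6.1 -10 0.5 0;0 -13.8 -19 0.8 0;0 -22.7 -26.6 1.05 0;0 -32.8 -32.8 1.3 0;0 -43.6 -37.3 1.5 0;0 -43.6 -37.3 1.5 0'| grep -E "pos|force"
python3 pl.py 72 9 10 -.0155 .015
```

```text
position: [0.5737, -0.0616, 0.1399]
ft_force: [2.9, -1.9, 6.4]
t 11.88 ang 253.0 rad 0.074 z 0.1399 F [ 2.9 -1.9  6.4]
-11.4 -2.7 0.22
-23.2 -3.7 0.41
-34.9 -2.7 0.58
-46.4 -0.0 0.72
-57.2 4.5 0.82
-67.3 10.7 0.88
-76.2 18.3 0.91
-83.9 27.2 0.89
-90.0 37.3 0.84
-94.5 48.2 0.74
```

```bash
python3 -m inch '0 -11.4 -2.7 0.35 0;0 -23.2 -3.7 0.55 0;0 -34.9 -2.7 0.7 0;0 -46.4 0 0.85 0;0 -57.2 4.5 0.95 0;0 -67.3 10.7 1 0;0 -67.3 10.7 1 0'| grep -E "pos|force"
python3 pl.py 126 9 10 -.0155 .015
```

```text
position: [0.641, -0.0499, 0.139]
ft_force: [3.3, 0.5, 7.0]
t 12.75 ang 307.7 rad 0.0746 z 0.139 F [3.3 0.5 7. ]
-8.9 7.6 0.02
-16.6 16.6 0.01
-22.7 26.6 -0.05
-27.2 37.5 -0.14
-30.0 48.9 -0.27
-30.9 60.7 -0.43
-30.0 72.4 -0.62
-27.2 83.9 -0.84
-22.7 94.7 -1.07
-16.6 104.8 -1.31
```

Run:
```python
from h import *
im=env.get_image("scene"); cv2.imwrite("pics/s8.png",cv2.resize(im["color"][130:280,190:390],None,fx=4,fy=4,interpolation=cv2.INTER_CUBIC))
```

```text
(no output)
```

View pics/s8.png

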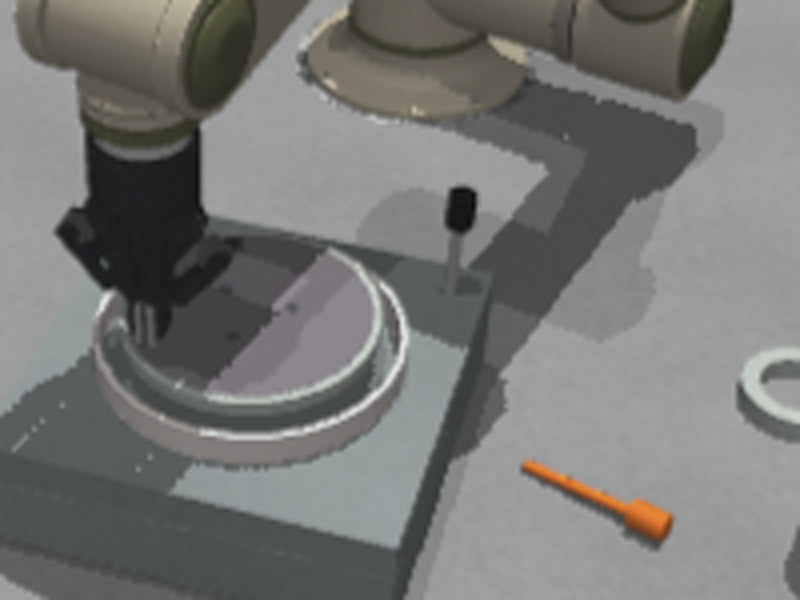

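The index line now sits near s8 crop (225,243), about 125° round, so there is practically no slip. I'll continue.

```bash
python3 -m inch '0 -8.9 7.6 0.02 0;0 -16.6 16.6 0.01 0;0 -22.7 26.6 -0.05 0;0 -27.2 37.5 -0.15 0;0 -30 48.9 -0.25 0;0 -30.9 60.7 -0.4 0;0 -30.9 60.7 -0.4 0'| grep -E "pos|force"
python3 pl.py 180 9 10 -.0155 .015
```

```text
position: [0.6709, 0.0115, 0.1394]
ft_force: [-0.4, 1.2, 6.2]
t 13.68 ang 1.8 rad 0.0756 z 0.1394 F [-0.4  1.2  6.2]
0.9 11.7 -0.19
3.7 23.2 -0.40
8.2 34.0 -0.64
14.3 44.1 -0.88
22.0 53.0 -1.14
30.9 60.7 -1.39
41.0 66.8 -1.64
51.8 71.3 -1.87
63.3 74.1 -2.09
75.0 75.0 -2.29
```

```bash
python3 -m inch '0 0.9 11.7 -0.1 0;0 3.7 23.2 -0.3 0;0 8.2 34 -0.55 0;0 14.3 44.1 -0.8 0;0 22 53 -1.05 0;0 22 53 -1.05 0'| grep -E "pos|force"
python3 pl.py 225 9 10 -.0155 .015
```

```text
position: [0.6482, 0.0641, 0.1405]
ft_force: [-2.4, 1.2, 7.1]
t 14.43 ang 46.1 rad 0.0762 z 0.1405 F [-2.4  1.2  7.1]
8.9 7.6 -0.25
19.0 13.8 -0.50
29.9 18.3 -0.74
41.3 21.0 -0.96
53.0 22.0 -1.15
64.8 21.0 -1.32
76.2 18.3 -1.46
87.1 13.8 -1.56
97.1 7.6 -1.62
106.1 -0.0 -1.64
```

```bash
python3 -m inch '0 8.9 7.6 -0.25 0;0 19 13.8 -0.5 0;0 29.9 18.3 -0.75 0;0 41.3 21 -0.95 0;0 53 22 -1.15 0;0 53 22 -1.15 0'| grep -E "pos|force"
python3 pl.py 270 9 10 -.0155 .015
```

```text
position: [0.5952, 0.0854, 0.1416]
ft_force: [-1.9, -0.2, 6.9]
t 15.18 ang 90.2 rad 0.0762 z 0.1416 F [-1.9 -0.2  6.9]
11.7 -0.9 -0.17
23.2 -3.7 -0.30
34.0 -8.2 -0.41
44.1 -14.3 -0.47
53.0 -22.0 -0.49
60.7 -30.9 -0.48
66.8 -41.0 -0.42
71.3 -51.8 -0.33
74.1 -63.3 -0.20
75.0 -75.0 -0.04
```

```bash
python3 -m inch '0 11.7 -0.9 -0.15 0;0 23.2 -3.7 -0.3 0;0 34 -8.2 -0.4 0;0 44.1 -14.3 -0.45 0;0 53 -22 -0.5 0;0 60.7 -30.9 -0.5 0;0 60.7 -30.9 -0.5 0'| grep -E "pos|force"
python3 pl.py 324 9 10 -.0155 .015
```

```text
position: [0.5348, 0.054, 0.142]
ft_force: [-0.8, -0.3, 7.1]
t 16.05 ang 143.5 rad 0.0753 z 0.142 F [-0.8 -0.3  7.1]
6.1 -10.0 0.06
10.7 -20.9 0.15
13.4 -32.4 0.28
14.3 -44.1 0.44
13.4 -55.8 0.63
10.7 -67.3 0.84
6.1 -78.1 1.08
0.0 -88.2 1.32
-7.6 -97.1 1.58
-16.6 -104.8 1.83
```

```bash
python3 -m inch '0 6.1 -10 0.05 0;0 10.7 -20.9 0.15 0;0 13.4 -32.4 0.3 0;0 14.3 -44.1 0.45 0;0 13.4 -55.8 0.6 0;0 13.4 -55.8 0.6 0'| grep -E "pos|force"
python3 pl.py 369 9 6 -.0155 .015
```

```text
position: [0.5219, -0.0022, 0.1413]
ft_force: [-1.3, -1.9, 8.8]
t 16.8 ang 188.9 rad 0.0744 z 0.1413 F [-1.3 -1.9  8.8]
-2.7 -11.4 0.21
-7.3 -22.3 0.45
-13.4 -32.4 0.69
-21.0 -41.3 0.95
-30.0 -48.9 1.20
-40.0 -55.1 1.45
```

```bash
python3 -m inch '0 -2.7 -11.4 0.1 0;0 -7.3 -22.3 0.35 0;0 -13.4 -32.4 0.6 0;0 -21 -41.3 0.85 0;0 -30 -48.9 1.1 0;0 -40 -55.1 1.35 0;0 -40 -55.1 1.35 0'| grep -E "pos|force"
python3 pl.py 423 9 1 -.0155 .015
python3 - <<'E'
from h import *
im=env.get_image("scene"); cv2.imwrite("pics/s9.png",cv2.resize(im["color"][130:280,190:390],None,fx=4,fy=4,interpolation=cv2.INTER_CUBIC))
E
```

```text
position: [0.5628, -0.0572, 0.1401]
ft_force: [1.1, -1.3, 7.9]
t 17.68 ang 243.8 rad 0.0739 z 0.1401 F [ 1.1 -1.3  7.9]
-10.9 -4.5 0.24
```

View pics/s9.png

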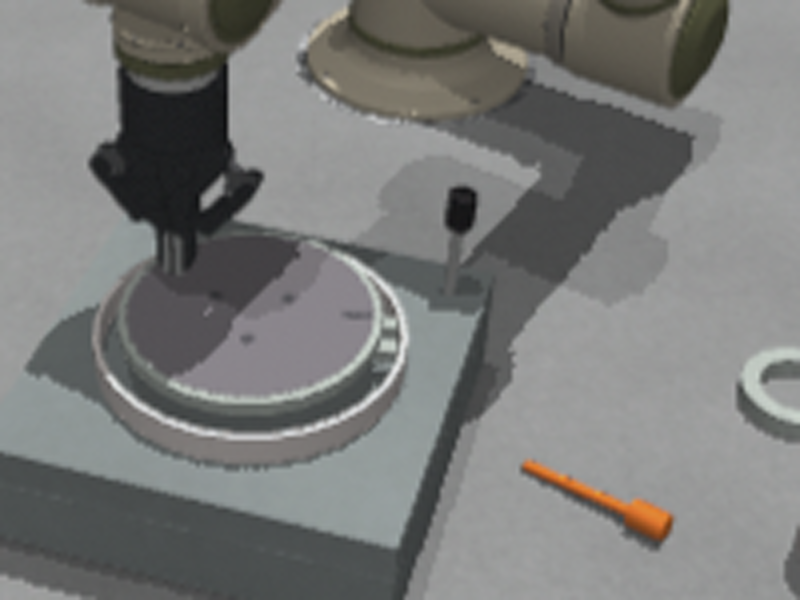

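The index line is at s9 crop (357,314), short of what no slip would give. I'll compute the actual platen angle.

```bash
python3 - <<'E'
from h import *
im=env.get_image("scene")
for nm,p in(("start",(180+490/5,170+213/5)),("phi27",(190+355/4,130+303/4)),("phi126",(190+225/4,130+244/4)),("now",(190+357/4,130+314/4))):
    X=ray(im,p,.141)[:2]-[.5954,.0092]; print(nm,X.round(4),np.degrees(np.arctan2(X[1],X[0])).round(1))
E
python3 pl.py 423 9 6 -.0155 .015
```

```text
start [0.0006 0.0768] 89.5
phi27 [-0.0292  0.0711] 112.3
phi126 [-0.0659 -0.0392] -149.3
now [-0.0178  0.0756] 103.2
t 17.77 ang 243.7 rad 0.0739 z 0.1402 F [ 1.3 -2.   7.3]
-10.9 -4.5 0.24
-22.3 -7.3 0.45
-34.0 -8.2 0.65
-45.8 -7.3 0.82
-57.2 -4.5 0.95
-68.1 0.0 1.06
```

```bash
python3 -m inch '0 -10.9 -4.5 0.25 0;0 -22.3 -7.3 0.5 0;0 -34 -8.2 0.7 0;0 -45.8 -7.3 0.85 0;0 -57.2 -4.5 1 0;0 -57.2 -4.5 1 0'| grep -E "pos|force"
python3 - <<'E'
from h import *
im=env.get_image("scene"); cv2.imwrite("pics/s10.png",cv2.resize(im["color"][130:280,190:390],None,fx=4,fy=4,interpolation=cv2.INTER_CUBIC))
E
```

```text
position: [0.6201, -0.0609, 0.1391]
ft_force: [2.4, 0.1, 6.4]
```

View pics/s10.png

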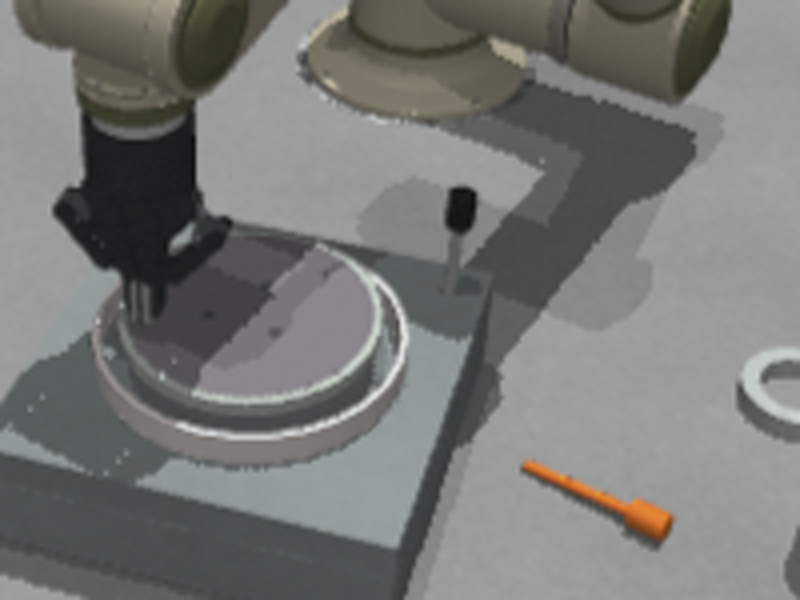

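The index line has gone on to s10 crop (328,270), roughly 1.1 turns in total. I'll lift off straight up, clear of everything.

```bash
python3 -m inch '0 0 0 -5 0;0 0 0 -30 0;0 0 0 -70 0;0 0 0 -110 0;0 60 0 -110 0;0 110 0 -110 0;0 150 -60 -110 0;0 150 -100 -110 0;0 150 -100 -110 0;0 150 -100 -110 0'| grep -E "time|pos|force"
python3 - <<'E'
from h import *
for n in("scene","top"):
    im=env.get_image(n); P=cloud(im)
    k=(np.hypot(P[...,0]-.477,P[...,1]-.131)<.018)&(P[...,2]>.15)&(P[...,2]<.2); print(k.sum(),P[k].mean(0),P[k].max(0))
    cv2.imwrite(f"pics/{n}11.png",cv2.resize(im["color"],None,fx=1.5,fy=1.5))
    cv2.imwrite(f"pics/{n}11z.png",cv2.resize(im["color"][130:280,190:390],None,fx=4,fy=4,interpolation=cv2.INTER_CUBIC))
E
```

```text
time_s: 19.82
position: [0.4686, -0.1604, 0.2481]
ft_force: [0.6, 0.1, -1.1]
82 [0.48085853 0.1349352  0.17605806] [0.48862789 0.14499376 0.19185848]
44 [0.47266323 0.13256042 0.18764181] [0.48222467 0.14243317 0.19334555]
```

View pics/scene11z.png

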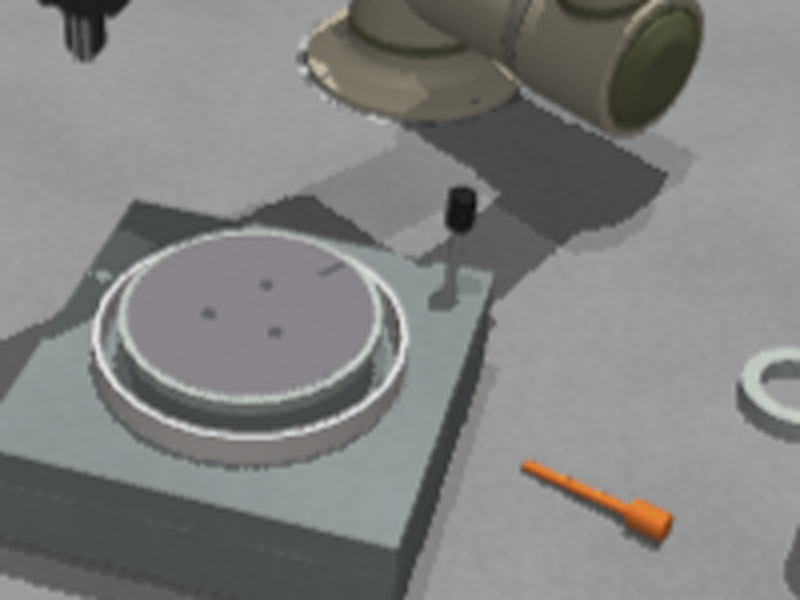

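View pics/top11.png

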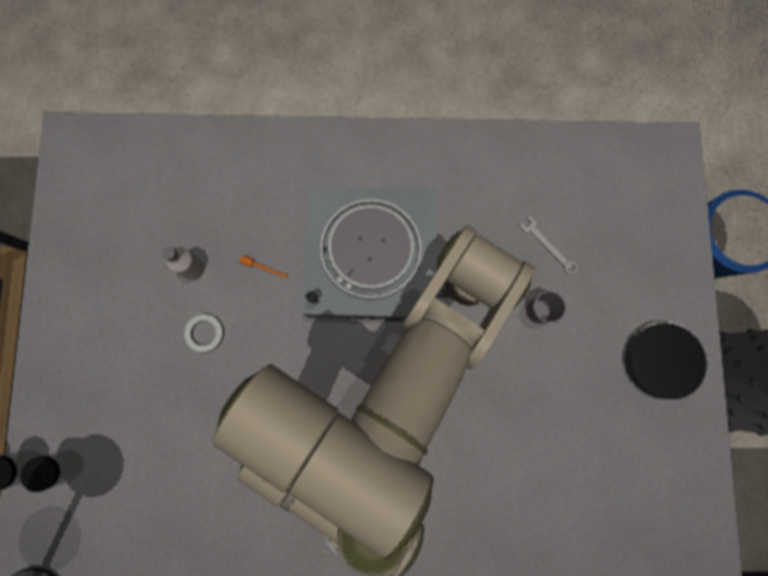

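Bystanders are where they were, the pin is parked and upright, and the index line is at rest. Handing in.

Run:
```python
from h import *
im=env.get_image("scene"); X=ray(im,(190+332/4,130+269/4),.141)[:2]-[.5954,.0092]; print(np.degrees(np.arctan2(X[1],X[0])))
st(); print(env.close_job())
```

```text
143.91284254059397
t 19.98 pos [ 0.4688 -0.1598  0.2482] F [-0.44 -0.2  -0.35] w 0.0001 yaw x [-1.    -0.002  0.   ] z [-3.e-04  3.e-04 -1.e+00] q [ -32.5   15.6   80.9    0.    83.6 -122.7]
the job is handed in; nothing more can be done
None
```

The job is handed in at about 20 s: the lock pin stands in the parking hole and the platen has turned a little over one full turn. No verdict was reported.

- **Pin:** I drew it straight up 80 mm and moved it over the parking hole. It went in with no side force. My last pictures show it upright with its knob top at about 0.19 m, the height for fully home.
- **Platen:** I dragged it counter-clockwise with a fingertip. The force readings between moves were 6 to 9 N. The index line went from 89.5° to about 144° after passing a full turn, so the total is about 414° (7.2 rad).
- **Finish:** the arm is well clear and the force sensor reads about zero. I judged the platen to be standing still from the pictures and did not measure its speed.

Three checks disagreed or were unexpected:
- **Fingertip slip:** the fingertip travelled about 468°, so it slipped by roughly 50° somewhere during the drag.
- **Orange look-alike pin:** it stood upright in the first picture and was lying flat by the time I was over the lock pin. The fingertips did not go below 0.23 m on the way past it and its top is at about 0.125 m, so I don't think the arm hit it. I left it lying. It is not on the bystander list.
- **Parking hole position:** the two cameras placed the hole 5 to 6 mm apart, so I used the known offset from the locking hole instead.

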